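# Re-sort the tea caddies in their travel carrier

### The job

The three tea caddies were put back into the wrong sockets of their travel carrier; the grey rubber bar mat is free for setting things down meanwhile. Lift the hold-down bar out of its brackets and lay it aside, move each caddy into the socket of its own colour, and then lay the bar back in both brackets so that the carrier is ready to travel. Keep the caddies upright all the time.

Things in the scene. Friction and masses are not known exactly. Their poses are not given: they have to be found in the camera images.
- caddy_red_mid (a point): Loose tea caddy with red lid and red band: a clear round jar 50 mm in diameter (lid 51), 86 mm tall, 0.11 to 0.23 kg, its foot bevelled 3.5 mm all round. The point is its centre, 43 mm above its underside; z is up along its axis. Grip it from above across the upper body or lid. At the start it stands in a socket of another colour.
- caddy_yellow_mid (a point): Loose tea caddy with yellow lid and yellow band: a clear round jar 50 mm in diameter (lid 51), 86 mm tall, 0.11 to 0.23 kg, its foot bevelled 3.5 mm all round. The point is its centre, 43 mm above its underside; z is up along its axis. Grip it from above across the upper body or lid. At the start it stands in a socket of another colour.
- caddy_green_mid (a point): Loose tea caddy with green lid and green band: a clear round jar 50 mm in diameter (lid 51), 86 mm tall, 0.11 to 0.23 kg, its foot bevelled 3.5 mm all round. The point is its centre, 43 mm above its underside; z is up along its axis. Grip it from above across the upper body or lid. At the start it stands in a socket of another colour.
- socket_red_floor (a point): Home of the red caddy, fixed on the carrier: a red round socket 69 mm wide with a pocket 54 mm wide and 15 mm deep, on a red plate 96 x 66 mm that shows before and behind it. The point is the centre of the pocket's floor, 19 mm above the worktop; a seated caddy's centre is 43 mm above it. Axes as the carrier's.
- socket_yellow_floor (a point): Home of the yellow caddy, fixed on the carrier: a yellow round socket 69 mm wide with a pocket 54 mm wide and 15 mm deep, on a yellow plate 96 x 66 mm that shows before and behind it. The point is the centre of the pocket's floor, 19 mm above the worktop; a seated caddy's centre is 43 mm above it. Axes as the carrier's.
- socket_green_floor (a point): Home of the green caddy, fixed on the carrier: a green round socket 69 mm wide with a pocket 54 mm wide and 15 mm deep, on a green plate 96 x 66 mm that shows before and behind it. The point is the centre of the pocket's floor, 19 mm above the worktop; a seated caddy's centre is 43 mm above it. Axes as the carrier's.
- bar_grip (a point): Loose hold-down bar: steel, 286 mm long (y), 12 mm wide, 0.22 kg, black end collars; over its middle, on posts, a dark wooden grip 80 mm (y) by 16 by 16 mm with 18 mm free below. The point is the grip's centre, 40 mm above the rubber pads on which the bar stands on a flat place; z is up. At the start it lies in both brackets, across the lids, 3 mm above them.
- bar_seat (a point): Fixed point on the carrier, 148 mm above the worktop over the middle socket: the grip's centre when the bar is home, pads 3 mm over the lids. The bar lies along y, either way round, in brackets on the two end plates: slots 16 mm wide, 15 mm deep, open at the top and flared to 30 mm, tips 137 mm above the worktop. The bar's collars go outside the end plates with 4 mm play each way.
- carrier: Wooden travel carrier, fixed, 108 mm (x) by 262 mm (y). The origin is the centre of its underside. The three sockets stand in a row along its y axis, 72 mm apart, at y = -72, 0 and +72 mm; an end plate 74 mm wide stands at y = -122 and +122 mm, with a steel bracket on top.
- mat_top (a point): Dark grey rubber bar mat with nubs, fixed, flat and empty, 160 mm along its x axis by 320 mm along y, 6 mm thick: the free place to set things down meanwhile; the bar (along y) and a caddy fit on it side by side, 90 mm apart. The point is the centre of its upper face.

How it is judged (in metres and radians):
On the way, in this order (a step that is already met when the one before it is completed fails the run):
1. the hold-down bar is lifted out of its brackets and laid aside (horizontal distance between bar_grip and bar_seat above 0.06 m and linear speed of bar below 0.02 m/s and contact force between the fingers and bar below 0.1 N), for 0.2 s.
2. each caddy stands in the socket of its own colour, with the bar still off (horizontal distance between caddy_red_mid and socket_red_floor below 0.008 m and z of caddy_red_mid in the frame of socket_red_floor below 0.048 m and angle between each of caddy_red_mid, caddy_yellow_mid, caddy_green_mid's own z axis and vertical below 0.1 rad and horizontal distance between caddy_yellow_mid and socket_yellow_floor below 0.008 m and z of caddy_yellow_mid in the frame of socket_yellow_floor below 0.048 m and horizontal distance between caddy_green_mid and socket_green_floor below 0.008 m and z of caddy_green_mid in the frame of socket_green_floor below 0.048 m and horizontal distance between bar_grip and bar_seat above 0.06 m), for 0.2 s.
At the end, for the whole second after the job is handed in: Each caddy stands upright and at rest on the floor of the socket of its own colour (centred within 8 mm, at most 5 mm high, tilted less than 0.1 rad), and the bar lies at rest home in both brackets (grip within 10 mm sideways and 5 mm in height of its seat, in line within 0.06 rad); all released (horizontal distance between caddy_red_mid and socket_red_floor below 0.008 m and z of caddy_red_mid in the frame of socket_red_floor below 0.048 m and angle between each of caddy_red_mid, caddy_yellow_mid, caddy_green_mid's own z axis and vertical below 0.1 rad and horizontal distance between caddy_yellow_mid and socket_yellow_floor below 0.008 m and z of caddy_yellow_mid in the frame of socket_yellow_floor below 0.048 m and horizontal distance between caddy_green_mid and socket_green_floor below 0.008 m and z of caddy_green_mid in the frame of socket_green_floor below 0.048 m and horizontal distance between bar_grip and bar_seat below 0.01 m and z of bar_grip in the frame of bar_seat between -0.005 and 0.005 m and angle between the y axis of bar_grip and the y axis of bar_seat, either way round below 0.06 rad and angle between bar_grip's own z axis and vertical below 0.12 rad and linear speed of each of bar, caddy_red, caddy_yellow, caddy_green below 0.02 m/s); the robot touches nothing.
It fails at once if a caddy is tipped over or dropped off the worktop (angle between any of caddy_red_mid, caddy_yellow_mid, caddy_green_mid's own z axis and vertical above 0.7 rad or height (world z) of any of caddy_red_mid, caddy_yellow_mid, caddy_green_mid below -0.05 m).
It also fails if it takes over 139 s, if anything falls off the work surface, if the arm or the gripper's body presses on something with over 40 N, if the wrist force passes 120 N, or if a joint passes its speed limit or range.

### The arm

A 6-joint arm with a two-finger parallel gripper is mounted at the origin on a cart in front of the work surface, level with it; the furniture and walls round the work are solid. World frame = base frame: x ahead of the robot, y to its left, z up, the work surface at z = 0. Lengths are in mm, angles in rad, forces in N, time in s.
With the tool pointing down it reaches from about 350 to 875 mm from the base axis. Payload 4.2 kg.
Tool frame: the origin (TCP) lies at the very end of the fingers, on their centre line; the grasp point (between the pads) lies 19 mm behind it; z points along the fingers, y is the line along which they close (so a half turn about z gives the same grasp; the last joint's range is limited). The gripper opens to 85 mm and grips with 20 to 120 N. Pads are 22 mm wide; open, the fingers measure 114 mm over their backs; the gripper's body (76 mm by 85 mm) begins 54 mm behind the grasp point. The pads swing forward as they close: fully open they stand 13 mm farther back than shut.
Start: joints at [0.259, 0.385, 0.008, 0, -1.194, -0.259], TCP at [624.979, 0.025, 231.312] pointing down, gripper open.
Joint ranges: [-3.14, 3.14], [-1.21, 2.06], [-1.07, 1.41], [-3.16, 2.05], [-2.99, -0.16], [-3.1, 3.1]. Speed limits (rad/s): [2.79, 2.79, 3.14, 3.14, 3.14, 3.14].

### API

Orientations are given as a unit quaternion [x, y, z, w].
In Python, from bench import read_state, get_image, camera_model, job_done gives the robot as it stands.
- The arm moves only by the shell command python3 -m handwheel 'ROWS'. ROWS is JSON, a list of rows, each a list of 7 numbers: the shift along the tool's x, y, z in m, then the turn, a rotation vector about the tool's x, y, z in rad, then the gripper's target within -1 to 1 (fully open at 1, half-way at 0, shut at -1). In form: [[dx, dy, dz, wx, wy, wz, jaw], ...]. A call has 1 to 10 rows; each row is the pose to reach, as a shift and turn from the pose commanded when the call began, along the tool's axes at that moment; what a row does not reach only later rows make up. A row lasts 1/8 s, in which the tool goes at most 62.5 mm and 10.7 degrees, less where a joint would pass 70% of its speed; a pose out of reach is approached as far as the arm can. A call with a gripper value outside its range is refused whole. The fingers move at their own pace and stop on an object; the grip force is fixed at half the most. Time passes only in rows, so rows that repeat a pose let the fingers close. It gives the time, the measured TCP pose, the force, the opening and the grip force at its end, in the units of the state.
- read_state(): the state, without advancing time (a new reading comes with each control period).
- get_image(name): name is "scene" or "side" or "wrist"; returns (picture, depth): 420x560x3 uint8, blue, green, red; 420x560 float32, mm along the optical axis (not along the pixel's ray), 0 where there is no reading.
- camera_model(name): a dict with "K" (3x3 intrinsics, pixels), "dist" ([k1, k2, p1, p2, k3] as OpenCV has them; the pictures are not rectified), "rvec" (rotation vector, rad) and "tvec" (3), from world to camera coordinates, as OpenCV has them; the wrist camera has in their place "hand_eye" (4x4, takes a point from camera to tool coordinates, whose origin is the TCP and whose axes are the flange's). Camera axes: x right, y down, z forward; pixel columns grow to the right and rows downward; lengths in mm; the calibration is good to about 2 mm. A picture is of the moment at which its call begins: read the wrist's pose just before it. camera_model takes no time and is no camera call.
- job_done(): hands the job in; it is judged then, once.
The state is a dict: "clock": time; "joints": joint angles; "joint_vel": joint speeds; "joint_efforts": joint torques, N m; "position": TCP position; "ee_rot": TCP orientation; "contact_force": force on the tool from outside, world axes, zero at the start; "wrist_torque": the same for the moment, N m; "gripper_width": finger opening in mm; "grasp_force": force on a finger pad.
Only numpy, scipy, OpenCV 4.12 (cv2) and the standard library are available. Lean on these libraries where they do the work, as an engineer would, in place of code of your own. Each camera call takes 0.05 s, during which the arm holds its last target. There are 200 camera calls.

## Working session

There is one attempt and no reset: what is moved stays moved. The work goes in short steps, Python scripts to look and compute and a shell command to move; the robot and the scene stay as the last step left them, time stands still between calls to the robot, and variables do not carry over. Pictures are saved under pics/ and viewed, at most 14 in all, crops included, and the job is handed in when it is done.

```bash
ls; mkdir -p pics
python3 - <<'E'
from bench import *
import cv2,numpy as np
s=read_state();print(s['clock'],s['position'],s['ee_rot'],s['gripper_width'])
for n in ['scene','side','wrist']:
    im,d=get_image(n);cv2.imwrite(f'pics/{n}0.png',im);np.save(f'pics/{n}0.npy',d)
    m=camera_model(n);print(n,m)
E
```

```text
pics
0.0 [6.24425375e+02 2.72083742e-02 2.30229784e+02] [-0.70703513  0.7071776   0.00073581 -0.00079085] 85.40996737708552
scene {'K': array([[422.41829118,   0.        , 276.0098438 ],
       [  0.        , 422.41829118, 207.97640339],
       [  0.        ,   0.        ,   1.        ]]), 'dist': array([0.01545445, 0.        , 0.        , 0.        , 0.        ]), 'rvec': array([ 0.70290705, -2.27793455,  1.46303388]), 'tvec': array([479.83191265, 167.23268913, 891.23301875])}
side {'K': array([[397.75830488,   0.        , 291.82933348],
       [  0.        , 397.75830488, 210.18650741],
       [  0.        ,   0.        ,   1.        ]]), 'dist': array([-0.05914619,  0.        ,  0.        ,  0.        ,  0.        ]), 'rvec': array([ 2.17149949, -0.34639716,  0.15326287]), 'tvec': array([-454.37555039,  250.42673591,  732.55274021])}
wrist {'K': array([[311.84407677,   0.        , 279.15774386],
       [  0.        , 311.84407677, 206.17328097],
       [  0.        ,   0.        ,   1.        ]]), 'dist': array([0.00223386, 0.        , 0.        , 0.        , 0.        ]), 'hand_eye': array([[-6.03749896e-04, -9.62267835e-01, -2.72103380e-01,
         6.94217288e+01],
       [ 9.99999518e-01, -7.91695652e-04,  5.80932348e-04,
        -5.56726770e-01],
       [-7.74435575e-04, -2.72102898e-01,  9.62267849e-01,
        -1.42237939e+02],
       [ 0.00000000e+00,  0.00000000e+00,  0.00000000e+00,
         1.00000000e+00]])}
```

View pics/scene0.png

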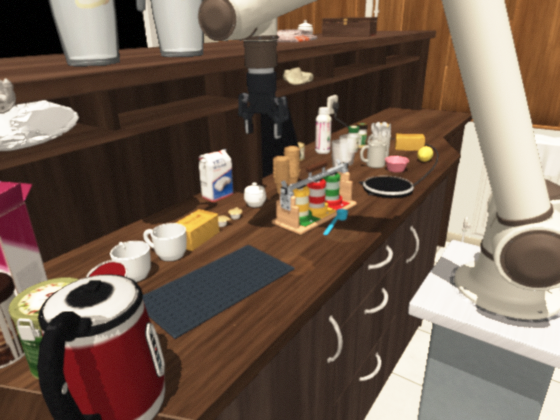

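View pics/side0.png

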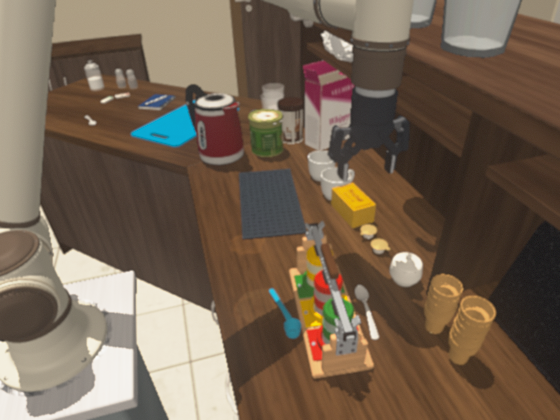

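View pics/wrist0.png

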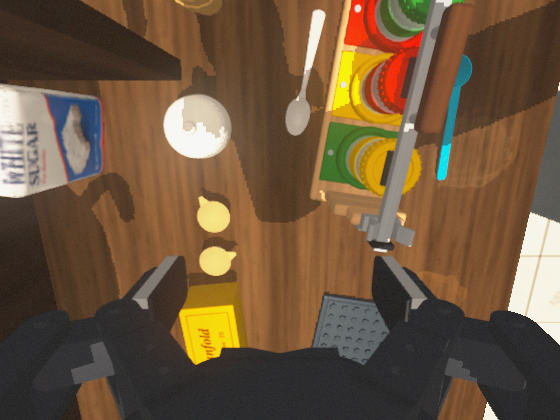

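The three views show yellow in the green socket, red in yellow and green in red. In the wrist view the bar runs from (385,245) to (440,0), with its wooden grip near (443,68). The mat is at (350,325), and its empty area is clear of other objects.

```bash
cat > h.py <<'E'
import numpy as np,cv2
from bench import *
from scipy.spatial.transform import Rotation as R
def pose():
    s=read_state(); return R.from_quat(s['ee_rot']).as_matrix(), np.array(s['position'])
def ray(n,uv,z,P=None):
    m=camera_model(n)
    p=cv2.undistortPoints(np.array(uv,float).reshape(-1,1,2),m['K'],m['dist']).reshape(-1,2)
    d=np.c_[p,np.ones(len(p))]
    if n=='wrist':
        Rt,t=P;H=m['hand_eye'];A=Rt@H[:3,:3];o=Rt@H[:3,3]+t
    else:
        A=cv2.Rodrigues(m['rvec'])[0].T;o=-A@m['tvec']
    D=d@A.T
    return (o+D*((z-o[2])/D[:,2])[:,None])[:,:2]
def move(dst,yaw=None):
    """row shift in m (tool axes) to world dst mm; yaw turn needed so tool y is along angle yaw (mod pi)"""
    Rt,t=pose();sh=Rt.T@(np.array(dst)-t)/1000
    w=None
    if yaw is not None:
        c=np.arctan2(Rt[1,1],Rt[0,1]);w=(yaw-c+np.pi/2)%np.pi-np.pi/2
        w=-w
    return sh.round(4),w
E
python3 - <<'E'
from h import *
P=pose();d=np.load('pics/wrist0.npy')
print('grip',ray('wrist',[(443,68)],150,P),'barend',ray('wrist',[(385,245),(440,8)],120,P))
print('caddies',ray('wrist',[(390,165),(400,82)],105,P))
print('mat corner',ray('wrist',[(325,295)],6,P))
print('side mat',ray('side',[(239,171),(296,170),(304,233),(244,238)],6))
print('scene mat',ray('scene',[(140,290),(238,250),(292,268),(185,327)],6))
E
```

```text
grip [[ 516.71022114 -101.0029723 ]] barend [[ 532.3873214    37.4167023 ]
 [ 509.88821346 -144.78058593]]
caddies [[529.36041847 -30.39372131]
 [527.76746479 -97.07076531]]
mat corner [[563.69802322 157.05410633]]
side mat [[465.09456623 503.67294501]
 [633.50347278 450.77002516]
 [556.28323703 151.1854852 ]
 [412.0151695  180.01167028]]
scene mat [[631.54907784 438.02024339]
 [565.35382849 193.2360999 ]
 [408.74056154 189.17608028]
 [464.48397304 468.34277391]]
```

```bash
python3 -m handwheel '[[0.05,0.033,-0.03,0,0,0,1],[0.1,0.066,-0.06,0,0,0,1],[0.145,0.097,-0.09,0,0,0,1],[0.145,0.097,-0.09,0,0,0,1],[0.145,0.097,-0.09,0,0,0,1],[0.145,0.097,-0.09,0,0,0,1]]'
python3 - <<'E'
from h import *
P=pose();im,d=get_image('wrist');cv2.imwrite('pics/w1.png',im);np.save('pics/w1.npy',d);np.savez('pics/w1p.npz',R=P[0],t=P[1])
E
```

```text
clock: 0.9
position: [528.1, -144.1, 319.7]
ee_rot: [0.707, -0.707, -0.001, 0.001]
contact_force: [0.9, 0.3, -0.6]
gripper_width: 85.3
grasp_force: 0.0
```

View pics/w1.png

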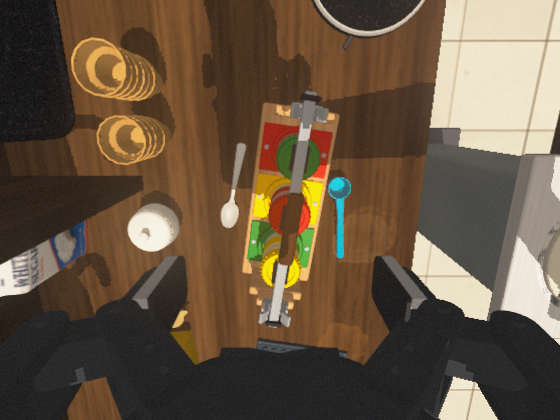

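The wrist view shows the bar along the carrier, from (311,95) to (276,322). The lids are green (298,156), red (290,213) and yellow (281,271), and the nearest mat edge is at y ≈ 350 px.

```bash
cat >> h.py <<'E'
def cloud(d,P,n='wrist'):
    m=camera_model(n);h,w=d.shape
    uv=np.stack(np.meshgrid(np.arange(w),np.arange(h)),-1).reshape(-1,1,2).astype(float)
    p=cv2.undistortPoints(uv,m['K'],m['dist']).reshape(-1,2)
    X=np.c_[p,np.ones(len(p))]*d.reshape(-1,1)
    if n=='wrist':
        H=m['hand_eye'];X=X@H[:3,:3].T+H[:3,3];X=X@P[0].T+P[1]
    else: X=(X-m['tvec'])@cv2.Rodrigues(m['rvec'])[0]
    X[d.ravel()==0]=np.nan
    return X.reshape(h,w,3)
def rect(X,mask):
    p=X[mask][:,:2].astype(np.float32);(c,s,a)=cv2.minAreaRect(p);b=cv2.boxPoints((c,s,a))
    e=[b[1]-b[0],b[2]-b[1]];e=max(e,key=np.linalg.norm);e=e*np.sign(e[1]);return np.round(c,1),np.round(s,1),np.arctan2(-e[0],e[1]) # yaw of long axis as "y axis"
E
python3 - <<'E'
from h import *
im=cv2.imread('pics/w1.png');z=np.load('pics/w1p.npz');P=(z['R'],z['t']);X=cloud(np.load('pics/w1.npy'),P)
roi=np.zeros(im.shape[:2],bool);roi[90:330,240:345]=1
Z=X[...,2];hsv=cv2.cvtColor(im,cv2.COLOR_BGR2HSV)
g=roi&(Z>148)&(Z<170);print('grip',g.sum(),rect(X,g),np.median(Z[g]))
b=roi&(Z>110)&(Z<130);print('bar',b.sum(),rect(X,b),np.median(Z[b]))
H,S,V=cv2.split(hsv)
for n,lo,hi in [('red',0,8),('yel',24,34),('grn',45,75)]:
    m=roi&(H>=lo)&(H<=hi)&(S>150)&(V>60)
    ml=m&(Z>97)&(Z<112);p=X[ml][:,:2]
    print(n,'lid',ml.sum(),np.round(cv2.minEnclosingCircle(p.astype(np.float32))[0],1),np.median(Z[ml]))
    ms=m&(Z<10)&(Z>0);print('  plate',ms.sum(),rect(X,ms) if ms.sum()>5 else '')
E
```

```text
grip 1090 (array([515.6, -99.1]), array([78.9, 16.1]), np.float32(-0.14633395)) 155.32131323365354
bar 2622 (array([514.2, -97.9]), array([286.2,  33.7]), np.float32(-0.15775616)) 121.54638230170994
red lid 595 [ 504.4 -123.7] 104.1427177654987
  plate 0 
yel lid 490 [516.4 -97.4] 104.36138375241647
  plate 0 
grn lid 259 [ 506.7 -169.5] 104.30734496910262
  plate 0
```

```bash
python3 -m handwheel '[[-0.022,0.006,0.05,0,0,0.075,1],[-0.045,0.0125,0.1,0,0,0.15,1],[-0.045,0.0125,0.14,0,0,0.15,1],[-0.045,0.0125,0.14,0,0,0.15,1],[-0.045,0.0125,0.14,0,0,0.15,1],[-0.045,0.0125,0.14,0,0,0.15,1]]'
python3 - <<'E'
from h import *
print(move([515.3,-98.8,130],-0.15),pose()[1])
E
```

```text
clock: 1.7
position: [516.9, -100.0, 183.2]
ee_rot: [-0.652, 0.758, -0.001, 0.001]
contact_force: [-0.4, -0.1, -1.3]
gripper_width: 85.2
grasp_force: 0.0
(array([-0.0009,  0.002 ,  0.0532]), np.float64(0.00021916671291988266)) [516.91424235 -99.95902209 183.17791422]
```

```bash
python3 -m handwheel '[[-0.001,0.0015,0.025,0,0,0,1],[-0.001,0.0015,0.05,0,0,0,1],[-0.001,0.0015,0.05,0,0,0,1],[-0.001,0.0015,0.05,0,0,0,1],[-0.001,0.0015,0.05,0,0,0,-1],[-0.001,0.0015,0.05,0,0,0,-1],[-0.001,0.0015,0.05,0,0,0,-1],[-0.001,0.0015,0.05,0,0,0,-1],[-0.001,0.0015,0.05,0,0,0,-1],[-0.001,0.0015,0.05,0,0,0,-1]]'
```

```text
clock: 2.95
position: [514.5, -98.8, 131.6]
ee_rot: [-0.652, 0.758, -0.0, 0.0]
contact_force: [-0.1, 0.5, 2.3]
gripper_width: 14.9
grasp_force: 60.7
```

```bash
python3 -m handwheel '[[0,0,-0.015,0,0,0,-1],[0,0,-0.03,0,0,0,-1],[0,0,-0.05,0,0,0,-1],[0,0,-0.08,0,0,0,-1],[0,0,-0.12,0,0,0,-1],[0,0,-0.15,0,0,0,-1],[0,0,-0.15,0,0,0,-1],[0,0,-0.15,0,0,0,-1]]'
python3 - <<'E'
from h import *
P=pose()
for n in ['scene','side','wrist']:
    im,d=get_image(n);cv2.imwrite(f'pics/{n}2.png',im);np.save(f'pics/{n}2.npy',d)
np.savez('pics/w2p.npz',R=P[0],t=P[1])
for n in ['scene','side']:
    im=cv2.imread(f'pics/{n}2.png');X=cloud(np.load(f'pics/{n}2.npy'),None,n);V=im.astype(int)
    m=(X[...,2]>-3)&(X[...,2]<14)&(X[...,0]>350)&(X[...,0]<680)&(X[...,1]>120)&(X[...,1]<550)&(V[...,2]<=V[...,0]+5)&(V.max(2)<110)
    m=cv2.morphologyEx(m.astype(np.uint8),cv2.MORPH_OPEN,np.ones((3,3)))
    k,l,st,_=cv2.connectedComponentsWithStats(m);i=1+np.argmax(st[1:,4]);print(n,st[i],rect(X,l==i),np.median(X[l==i][:,2]))
E
```

```text
clock: 3.95
position: [513.1, -98.6, 280.3]
ee_rot: [-0.652, 0.758, 0.001, -0.001]
contact_force: [0.0, 0.2, -2.4]
gripper_width: 15.0
grasp_force: 60.3
scene [ 143  246  150   92 6236] (array([511.4, 329.8]), array([317.1, 161. ]), np.float32(-0.17082375)) 5.480739296790185
side [ 240  170   65   68 3653] (array([513.1, 325.2]), array([320.8, 156. ]), np.float32(-0.16999298)) 3.811290867579021
```

View pics/wrist2.png

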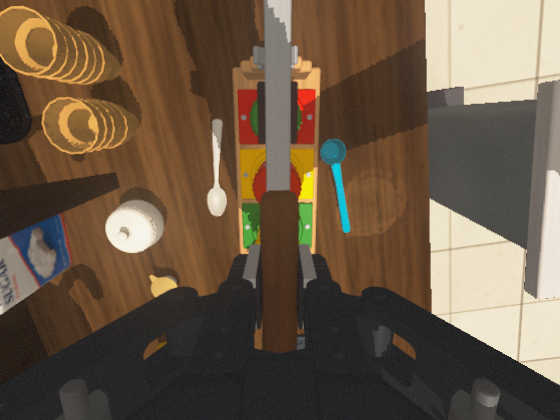

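The held bar is level above the carrier, with the caddies green, red and yellow from top to bottom in the sockets. Scene and side views agree on the mat, centre about (512,327), yaw −0.17.

Run:
```python
from h import *
print(move([467.6,335.1,280],-0.17))
```

```text
(array([-4.221e-01,  1.101e-01, -1.000e-04]), np.float64(0.019827779453150285))
```

```bash
python3 -m handwheel '[[-0.04,0.0104,0,0,0,0.02,-1],[-0.09,0.0235,0,0,0,0.02,-1],[-0.14,0.0365,0,0,0,0.02,-1],[-0.19,0.0496,0,0,0,0.02,-1],[-0.24,0.0626,0,0,0,0.02,-1],[-0.29,0.0756,0,0,0,0.02,-1],[-0.34,0.0887,0,0,0,0.02,-1],[-0.38,0.099,0,0,0,0.02,-1],[-0.41,0.107,0,0,0,0.02,-1],[-0.422,0.11,0,0,0,0.02,-1]]'
python3 -m handwheel '[[0,0,0.03,0,0,0,-1],[0,0,0.07,0,0,0,-1],[0,0,0.12,0,0,0,-1],[0,0,0.17,0,0,0,-1],[0,0,0.2,0,0,0,-1],[0,0,0.22,0,0,0,-1],[0,0,0.23,0,0,0,-1],[0,0,0.23,0,0,0,-1],[0,0,0.23,0,0,0,-1]]'
python3 -c "
from h import *
print(move([467.6,335.1,30.5],-0.17))"
```

```text
clock: 5.35
position: [467.8, 336.3, 279.8]
ee_rot: [-0.645, 0.764, -0.0, -0.001]
contact_force: [-0.2, 0.1, -2.1]
gripper_width: 14.9
grasp_force: 60.2
clock: 6.48
position: [469.0, 335.4, 52.3]
ee_rot: [-0.645, 0.765, 0.0, 0.001]
contact_force: [0.2, -0.3, -1.6]
gripper_width: 15.3
grasp_force: 60.1
(array([0.0005, 0.0014, 0.0218]), np.float64(0.00012543027188138822))
```

```bash
python3 -m handwheel '[[0,0,0.01,0,0,0,-1],[0,0,0.018,0,0,0,-1],[0,0,0.0215,0,0,0,-1],[0,0,0.0215,0,0,0,-1],[0,0,0.0215,0,0,0,-1]]'
```

```text
clock: 7.1
position: [468.5, 334.9, 29.8]
ee_rot: [-0.645, 0.765, -0.0, 0.0]
contact_force: [-1.1, -0.4, -0.2]
gripper_width: 14.9
grasp_force: 60.2
```

Touching down (force went to about 0). Release and rise.

```bash
python3 -m handwheel '[[0,0,0.0005,0,0,0,0],[0,0,0.0005,0,0,0,1],[0,0,0.0005,0,0,0,1],[0,0,0.0005,0,0,0,1],[0,0,0.0005,0,0,0,1],[0,0,-0.05,0,0,0,1],[0,0,-0.11,0,0,0,1],[0,0,-0.17,0,0,0,1],[0,0,-0.23,0,0,0,1],[0,0,-0.27,0,0,0,1]]'
python3 -c "
from h import *
print(move([535,-145,300],-0.15))"
```

```text
clock: 8.35
position: [468.8, 335.1, 303.5]
ee_rot: [-0.645, 0.765, 0.0, 0.002]
contact_force: [0.6, 1.1, -0.3]
gripper_width: 85.5
grasp_force: 0.0
(array([ 0.462 , -0.1464,  0.0022]), np.float64(-0.019845326933698004))
```

```bash
python3 -m handwheel '[[0.06,-0.018,0,0,0,-0.02,1],[0.12,-0.036,0,0,0,-0.02,1],[0.18,-0.054,0,0,0,-0.02,1],[0.24,-0.072,0,0,0,-0.02,1],[0.3,-0.09,0,0,0,-0.02,1],[0.36,-0.108,0,0,0,-0.02,1],[0.42,-0.122,0,0,0,-0.02,1],[0.462,-0.122,0,0,0,-0.02,1],[0.462,-0.122,0,0,0,-0.02,1],[0.462,-0.122,0,0,0,-0.02,1]]'
python3 -m handwheel '[[0,0,0,0,0,0,1],[0,0,0,0,0,0,1]]' | head -2
python3 - <<'E'
from h import *
P=pose()
for n in ['wrist','side']:
    im,d=get_image(n);cv2.imwrite(f'pics/{n}3.png',im);np.save(f'pics/{n}3.npy',d)
np.savez('pics/w3p.npz',R=P[0],t=P[1])
im=cv2.imread('pics/wrist3.png');X=cloud(np.load('pics/wrist3.npy'),P);Z=X[...,2]
H,S,V=cv2.split(cv2.cvtColor(im,cv2.COLOR_BGR2HSV))
A=(X[...,0]>440)&(X[...,0]<600)&(X[...,1]>-260)&(X[...,1]<70)
for n,lo,hi in [('red',0,8),('yel',22,34),('grn',45,75)]:
    m=A&(H>=lo)&(H<=hi)&(S>140)&(V>50)&(Z>100)&(Z<110);m=cv2.morphologyEx(m.astype(np.uint8),cv2.MORPH_OPEN,np.ones((3,3)))
    k,l,st,_=cv2.connectedComponentsWithStats(m);i=1+np.argmax(st[1:,4]);p=X[l==i][:,:2].astype(np.float32)
    c,r=cv2.minEnclosingCircle(p);print(n,st[i],np.round(c,1),round(r,1),p.mean(0).round(1),rect(X,l==i)[0])
m=A&(Z>122)&(Z<142);p=X[m][:,:2]
for s in [p[p[:,1]>-98],p[p[:,1]<=-98]]:print('bracket',len(s),cv2.minAreaRect(s.astype(np.float32)))
E
```

```text
clock: 9.6
position: [510.4, -141.0, 299.7]
ee_rot: [-0.652, 0.758, 0.0, 0.0]
contact_force: [0.4, 0.9, -0.5]
gripper_width: 85.7
grasp_force: 0.0
clock: 9.85
position: [510.7, -140.1, 299.9]
red [ 260  198   42   41 1192] [515.7 -99.5] 25.2 [ 515.6 -100. ] [515.6 -99.5]
yel [261 259  41  36 982] [526.6 -25.7] 25.3 [526.2 -26.8] [525.9 -26.6]
grn [258 134  44  40 940] [ 506.7 -169.6] 24.0 [ 507.1 -174.9] [ 506.7 -173.2]
bracket 253 ((533.4571533203125, 22.780353546142578), (15.073807716369629, 37.12709045410156), 81.86109161376953)
bracket 362 ((498.2090148925781, -218.14138793945312), (13.809152603149414, 36.9359245300293), 81.58633422851562)
```

View pics/wrist3.png

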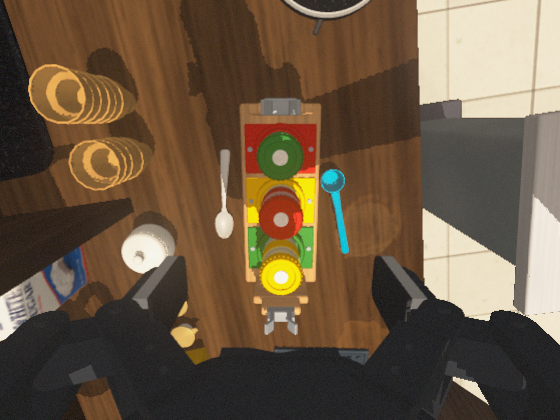

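View pics/side3.png

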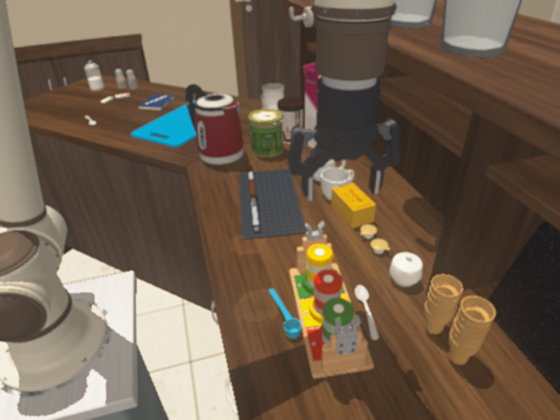

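The bar lies on the mat, left of its centre. The carrier is clear, with lid centres in the wrist view at green (280,156), red (281,219) and yellow (281,277). The caddies are as expected, so yellow goes to the mat first.

```bash
python3 -c "
from h import *
print(move([526.2,-27,75],-0.147))"
```

```text
(array([-0.1144,  0.0015,  0.2249]), np.float64(-0.0016775276024980634))
```

```bash
python3 -m handwheel '[[-0.06,0.0015,0.03,0,0,0,1],[-0.114,0.0015,0.06,0,0,0,1],[-0.1145,0.0015,0.11,0,0,0,1],[-0.1145,0.0015,0.15,0,0,0,1],[-0.1145,0.0015,0.15,0,0,0,1],[-0.1145,0.0015,0.15,0,0,0,1]]'
python3 -c "
from h import *
print(move([526.2,-27,75],-0.147))"
```

```text
clock: 10.7
position: [527.6, -27.5, 151.5]
ee_rot: [-0.652, 0.758, -0.001, 0.001]
contact_force: [1.0, 0.7, 0.4]
gripper_width: 85.0
grasp_force: 0.0
(array([-0.0002,  0.0016,  0.0765]), np.float64(-0.0022904409593151875))
```

```bash
python3 -m handwheel '[[0,0.0012,0.03,0,0,0,1],[0,0.0012,0.06,0,0,0,1],[0,0.0012,0.0755,0,0,0,1],[0,0.0012,0.0755,0,0,0,1],[0,0.0012,0.0755,0,0,0,1],[0,0.0012,0.0755,0,0,0,-1],[0,0.0012,0.0755,0,0,0,-1],[0,0.0012,0.0755,0,0,0,-1],[0,0.0012,0.0755,0,0,0,-1],[0,0.0012,0.0755,0,0,0,-1]]'
python3 -m handwheel '[[0,0,-0.01,0,0,0,-1],[0,0,-0.025,0,0,0,-1],[0,0,-0.05,0,0,0,-1],[0,0,-0.09,0,0,0,-1],[0,0,-0.13,0,0,0,-1],[0,0,-0.16,0,0,0,-1],[0,0,-0.16,0,0,0,-1]]'
python3 -c "
from h import *
print(move([556.3,320,235],-0.17))"
```

```text
clock: 11.95
position: [525.7, -27.4, 75.5]
ee_rot: [-0.652, 0.758, -0.001, 0.001]
contact_force: [-0.4, -0.4, 7.0]
gripper_width: 49.2
grasp_force: 61.5
clock: 12.82
position: [526.2, -27.2, 237.5]
ee_rot: [-0.652, 0.758, -0.002, 0.003]
contact_force: [-0.4, -0.3, -2.5]
gripper_width: 49.1
grasp_force: 62.7
(array([-0.3478,  0.0221,  0.0032]), np.float64(0.020080245238463412))
```

```bash
python3 -m handwheel '[[-0.04,0.0025,0,0,0,0.02,-1],[-0.09,0.0057,0,0,0,0.02,-1],[-0.14,0.009,0,0,0,0.02,-1],[-0.19,0.012,0,0,0,0.02,-1],[-0.24,0.015,0,0,0,0.02,-1],[-0.29,0.018,0.003,0,0,0.02,-1],[-0.33,0.022,0.003,0,0,0.02,-1],[-0.348,0.022,0.003,0,0,0.02,-1],[-0.348,0.022,0.003,0,0,0.02,-1]]'
python3 -m handwheel '[[0,0,0.04,0,0,0,-1],[0,0,0.08,0,0,0,-1],[0,0,0.12,0,0,0,-1],[0,0,0.15,0,0,0,-1],[0,0,0.16,0,0,0,-1],[0,0,0.165,0,0,0,-1],[0,0,0.165,0,0,0,-1]]'
python3 -c "
from h import *
print(move([556.3,320,63],-0.17))"
```

```text
clock: 13.95
position: [554.6, 320.4, 229.5]
ee_rot: [-0.645, 0.764, 0.0, -0.002]
contact_force: [-0.5, -0.7, -1.7]
gripper_width: 49.0
grasp_force: 62.7
clock: 14.82
position: [555.8, 320.0, 67.3]
ee_rot: [-0.644, 0.765, -0.0, 0.001]
contact_force: [-0.5, 0.5, -1.9]
gripper_width: 48.9
grasp_force: 62.7
(array([-0.0001, -0.0005,  0.0043]), np.float64(-0.00018095268602058567))
```

```bash
python3 -m handwheel '[[0,0,0.002,0,0,0,-1],[0,0,0.004,0,0,0,-1],[0,0,0.004,0,0,0,-1],[0,0,0.004,0,0,0,-1]]'
```

```text
clock: 15.32
position: [555.3, 320.1, 62.6]
ee_rot: [-0.645, 0.765, 0.0, 0.0]
contact_force: [0.1, 0.0, -1.2]
gripper_width: 49.2
grasp_force: 62.7
```

```bash
python3 -m handwheel '[[0,0,0.001,0,0,0,-1],[0,0,0.0015,0,0,0,-1],[0,0,0.0015,0,0,0,-1]]'
python3 -m handwheel '[[0,0,0,0,0,0,0.4],[0,0,0,0,0,0,0.4],[0,0,0,0,0,0,1],[0,0,0,0,0,0,1],[0,0,0,0,0,0,1],[0,0,-0.04,0,0,0,1],[0,0,-0.09,0,0,0,1],[0,0,-0.14,0,0,0,1],[0,0,-0.18,0,0,0,1],[0,0,-0.18,0,0,0,1]]'
python3 -c "
from h import *
im,d=get_image('side');cv2.imwrite('pics/side4.png',im)
print(move([506.5,-171,240],-0.147))"
```

```text
clock: 15.7
position: [555.4, 320.2, 62.5]
ee_rot: [-0.645, 0.764, -0.0, 0.001]
contact_force: [-3.2, -0.6, 5.7]
gripper_width: 49.5
grasp_force: 63.5
clock: 16.95
position: [556.8, 321.0, 245.5]
ee_rot: [-0.645, 0.764, -0.0, 0.005]
contact_force: [1.1, -0.3, -0.3]
gripper_width: 85.4
grasp_force: 0.0
(array([ 0.4926, -0.0348,  0.0011]), np.float64(-0.023127528795921837))
```

View pics/side4.png

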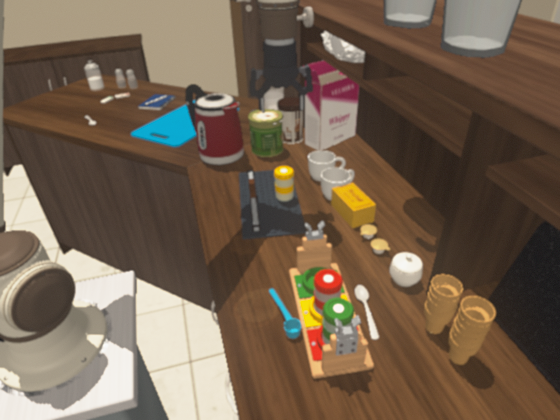

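The yellow caddy stands upright on the mat at (284,183), beside the bar at (254,200). Next is green.

```bash
python3 -m handwheel '[[0.06,-0.004,0,0,0,-0.022,1],[0.12,-0.008,0,0,0,-0.022,1],[0.18,-0.012,0,0,0,-0.022,1],[0.24,-0.016,0,0,0,-0.022,1],[0.3,-0.021,0,0,0,-0.022,1],[0.36,-0.025,0,0,0,-0.022,1],[0.42,-0.03,0,0,0,-0.022,1],[0.47,-0.034,0,0,0,-0.022,1],[0.493,-0.034,0,0,0,-0.022,1],[0.493,-0.034,0.04,0,0,-0.022,1]]'
python3 -m handwheel '[[0,0,0.04,0,0,0,1],[0,0,0.04,0,0,0,1],[0,0,0.04,0,0,0,1]]'
python3 -c "
from h import *
print(move([506,-170.5,75],-0.147))"
```

```text
clock: 18.25
position: [506.3, -173.7, 201.6]
ee_rot: [-0.652, 0.758, -0.002, 0.002]
contact_force: [0.2, 0.0, -0.5]
gripper_width: 85.3
grasp_force: 0.0
clock: 18.62
position: [506.0, -171.9, 161.6]
ee_rot: [-0.653, 0.757, -0.001, 0.0]
contact_force: [0.6, 0.4, 0.1]
gripper_width: 85.4
grasp_force: 0.0
(array([-0.0014,  0.0003,  0.0866]), np.float64(-0.00028446278510640965))
```

```bash
python3 -m handwheel '[[-0.0014,0,0.03,0,0,0,1],[-0.0014,0,0.06,0,0,0,1],[-0.0014,0,0.0855,0,0,0,1],[-0.0014,0,0.0855,0,0,0,1],[-0.0014,0,0.0855,0,0,0,1],[-0.0014,0,0.0855,0,0,0,-1],[-0.0014,0,0.0855,0,0,0,-1],[-0.0014,0,0.0855,0,0,0,-1],[-0.0014,0,0.0855,0,0,0,-1],[-0.0014,0,0.0855,0,0,0,-1]]'
python3 -m handwheel '[[0,0,-0.01,0,0,0,-1],[0,0,-0.025,0,0,0,-1],[0,0,-0.05,0,0,0,-1],[0,0,-0.09,0,0,0,-1],[0,0,-0.13,0,0,0,-1],[0,0,-0.16,0,0,0,-1],[0,0,-0.16,0,0,0,-1]]'
python3 -c "
from h import *
print(move([526.1,-27.6,235],-0.147))"
```

```text
clock: 19.88
position: [506.2, -170.4, 76.7]
ee_rot: [-0.653, 0.757, -0.001, 0.001]
contact_force: [-1.7, -0.1, 6.0]
gripper_width: 49.5
grasp_force: 61.3
clock: 20.75
position: [506.8, -170.4, 238.6]
ee_rot: [-0.653, 0.757, -0.002, 0.002]
contact_force: [-0.0, -0.3, -3.1]
gripper_width: 48.8
grasp_force: 62.5
(array([-0.1441,  0.002 ,  0.0037]), np.float64(-0.0008504768472477053))
```

```bash
python3 -m handwheel '[[-0.05,0.001,0,0,0,0,-1],[-0.1,0.002,0,0,0,0,-1],[-0.135,0.002,0,0,0,0,-1],[-0.144,0.002,0,0,0,0,-1],[-0.144,0.002,0.03,0,0,0,-1],[-0.144,0.002,0.07,0,0,0,-1],[-0.144,0.002,0.11,0,0,0,-1],[-0.144,0.002,0.13,0,0,0,-1],[-0.144,0.002,0.135,0,0,0,-1],[-0.144,0.002,0.135,0,0,0,-1]]'
python3 -m handwheel '[[0,0,0,0,0,0,-1],[0,0,0,0,0,0,-1]]' |head -2
python3 -c "
from h import *
print(move([526.1,-27.6,77],-0.147))"
```

```text
clock: 22.0
position: [524.8, -28.0, 100.3]
ee_rot: [-0.653, 0.758, -0.0, -0.0]
contact_force: [-0.6, 0.8, -2.4]
gripper_width: 49.5
grasp_force: 62.7
clock: 22.25
position: [525.3, -27.5, 101.3]
(array([-0.    , -0.0008,  0.0243]), np.float64(-0.0009883968602872883))
```

```bash
python3 -m handwheel '[[0,-0.0008,0.006,0,0,0,-1],[0,-0.0008,0.012,0,0,0,-1],[0,-0.0008,0.018,0,0,0,-1],[0,-0.0008,0.022,0,0,0,-1],[0,-0.0008,0.024,0,0,0,-1],[0,-0.0008,0.024,0,0,0,-1]]'
```

```text
clock: 23.0
position: [525.3, -27.8, 76.8]
ee_rot: [-0.653, 0.757, 0.0, -0.0]
contact_force: [-2.2, 0.0, 3.4]
gripper_width: 49.2
grasp_force: 63.0
```

Seated in its socket at the matching height. Release, then fetch red from the middle.

```bash
python3 -m handwheel '[[0,0,0,0,0,0,0.4],[0,0,0,0,0,0,0.4],[0,0,0,0,0,0,1],[0,0,0,0,0,0,1],[0,0,0,0,0,0,1],[0,0,-0.03,0,0,0,1],[0,0,-0.07,0,0,0,1],[0.04,0,-0.075,0,0,0,1],[0.072,0,-0.075,0,0,0,1],[0.072,0,-0.075,0,0,0,1]]'
python3 -m handwheel '[[0,0,0,0,0,0,1],[0,0,0,0,0,0,1]]' |head -2
python3 -c "
from h import *
print(move([515.6,-99.3,75],-0.147))"
```

```text
clock: 24.25
position: [514.4, -100.3, 151.4]
ee_rot: [-0.652, 0.758, 0.0, 0.0]
contact_force: [0.2, -0.5, -0.7]
gripper_width: 85.4
grasp_force: 0.0
clock: 24.5
position: [515.1, -98.2, 151.2]
(array([ 0.001 , -0.0007,  0.0762]), np.float64(3.2048941623674665e-05))
```

```bash
python3 -m handwheel '[[0.0005,-0.0005,0.03,0,0,0,1],[0.0005,-0.0005,0.06,0,0,0,1],[0.0005,-0.0005,0.0755,0,0,0,1],[0.0005,-0.0005,0.0755,0,0,0,1],[0.0005,-0.0005,0.0755,0,0,0,1],[0.0005,-0.0005,0.0755,0,0,0,-1],[0.0005,-0.0005,0.0755,0,0,0,-1],[0.0005,-0.0005,0.0755,0,0,0,-1],[0.0005,-0.0005,0.0755,0,0,0,-1],[0.0005,-0.0005,0.0755,0,0,0,-1]]'
python3 -m handwheel '[[0,0,-0.01,0,0,0,-1],[0,0,-0.025,0,0,0,-1],[0,0,-0.05,0,0,0,-1],[0,0,-0.09,0,0,0,-1],[0.025,0,-0.09,0,0,0,-1],[0.06,0,-0.09,0,0,0,-1],[0.072,0,-0.09,0,0,0,-1],[0.072,0,-0.065,0,0,0,-1],[0.072,0,-0.03,0,0,0,-1],[0.072,0,-0.028,0,0,0,-1]]'
python3 -m handwheel '[[0,0,0,0,0,0,-1],[0,0,0,0,0,0,-1]]' |head -2
python3 -c "
from h import *
print(move([505,-170,76],-0.147))"
```

```text
clock: 25.75
position: [515.8, -99.5, 76.8]
ee_rot: [-0.653, 0.757, -0.001, 0.0]
contact_force: [-1.7, 0.6, 6.1]
gripper_width: 49.5
grasp_force: 61.5
clock: 27.0
position: [502.8, -170.3, 101.8]
ee_rot: [-0.653, 0.758, 0.002, -0.002]
contact_force: [-0.0, 0.1, -2.0]
gripper_width: 49.5
grasp_force: 62.7
clock: 27.25
position: [506.0, -170.7, 105.4]
(array([-0.0005,  0.0011,  0.0294]), np.float64(-0.0004485782139398431))
```

```bash
python3 -m handwheel '[[-0.0005,0.0006,0.006,0,0,0,-1],[-0.0005,0.0006,0.012,0,0,0,-1],[-0.0005,0.0006,0.018,0,0,0,-1],[-0.0005,0.0006,0.023,0,0,0,-1],[-0.0005,0.0006,0.0275,0,0,0,-1],[-0.0005,0.0006,0.0275,0,0,0,-1],[-0.0005,0.0006,0.0275,0,0,0,-1]]'
```

```text
clock: 28.12
position: [504.2, -170.2, 76.9]
ee_rot: [-0.653, 0.757, -0.0, -0.0]
contact_force: [-3.0, 0.6, 4.0]
gripper_width: 49.3
grasp_force: 63.3
```

```bash
python3 -m handwheel '[[0,0,0,0,0,0,0.4],[0,0,0,0,0,0,0.4],[0,0,0,0,0,0,1],[0,0,0,0,0,0,1],[0,0,0,0,0,0,1],[0,0,-0.04,0,0,0,1],[0,0,-0.09,0,0,0,1],[0,0,-0.14,0,0,0,1],[0,0,-0.17,0,0,0,1],[0,0,-0.17,0,0,0,1]]'
python3 -m handwheel '[[-0.06,0.003,0,0,0,0.01,1],[-0.12,0.007,0,0,0,0.022,1],[-0.18,0.012,0,0,0,0.022,1],[-0.24,0.016,0,0,0,0.022,1],[-0.3,0.02,0,0,0,0.022,1],[-0.36,0.024,0,0,0,0.022,1],[-0.40,0.026,0,0,0,0.022,1],[-0.40,0.026,0,0,0,0.022,1],[-0.40,0.026,0,0,0,0.022,1],[-0.40,0.026,0,0,0,0.022,1]]'
python3 - <<'E'
from h import *
P=pose();im,d=get_image('wrist');cv2.imwrite('pics/w5.png',im);X=cloud(d,P);Z=X[...,2]
np.save('pics/w5.npy',d);np.savez('pics/w5p.npz',R=P[0],t=P[1])
A=(X[...,0]>400)&(X[...,0]<650)&(X[...,1]>200)&(X[...,1]<480)
m=A&(Z>86)&(Z<97);print('lid',m.sum(),rect(X,m),cv2.minEnclosingCircle(X[m][:,:2].astype(np.float32)))
m=A&(Z>48)&(Z<60)&(X[...,0]<520);print('grip',m.sum(),rect(X,m))
E
```

```text
clock: 29.38
position: [505.6, -170.3, 249.3]
ee_rot: [-0.653, 0.757, -0.002, 0.002]
contact_force: [1.2, 0.0, -0.4]
gripper_width: 85.3
grasp_force: 0.0
clock: 30.62
position: [537.3, 228.1, 246.0]
ee_rot: [-0.644, 0.765, 0.0, -0.0]
contact_force: [0.1, -0.2, -0.3]
gripper_width: 85.6
grasp_force: 0.0
lid 1666 (array([556.5, 320.5]), array([51.9, 50.9]), np.float32(-1.3308747)) ((556.239990234375, 321.09332275390625), 26.701723098754883)
grip 853 (array([469.7, 334.6]), array([79.2, 16.4]), np.float32(-0.16656204))
```

View pics/w5.png

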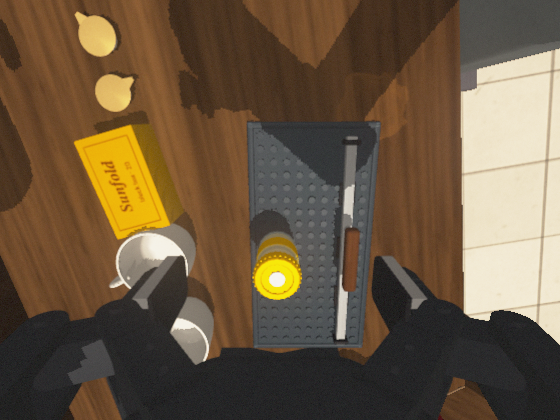

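The yellow lid is at (277,279) and the bar's grip is around (351,260). Their measured positions are lid (556.4,320.7) and grip (469.7,334.6).

```bash
python3 -c "
from h import *
print(move([556.3,320.7,63.5],-0.17))"
```

```text
(array([-0.0944, -0.0029,  0.1827]), np.float64(-0.001450360025114339))
```

```bash
python3 -m handwheel '[[-0.05,-0.003,0.01,0,0,0,1],[-0.0945,-0.003,0.02,0,0,0,1],[-0.0945,-0.003,0.04,0,0,0,1],[-0.0945,-0.003,0.08,0,0,0,1],[-0.0945,-0.003,0.1,0,0,0,1],[-0.0945,-0.003,0.1,0,0,0,1]]'
python3 -c "
from h import *
print(move([556.3,320.7,63.5],-0.17))"
```

```text
clock: 31.42
position: [555.8, 320.4, 144.6]
ee_rot: [-0.644, 0.765, -0.0, -0.002]
contact_force: [0.3, -0.2, 1.0]
gripper_width: 85.0
grasp_force: 0.0
(array([-0.0006, -0.0006,  0.0811]), np.float64(-0.001266370467271738))
```

```bash
python3 -m handwheel '[[-0.0005,-0.0005,0.03,0,0,0,1],[-0.0005,-0.0005,0.06,0,0,0,1],[-0.0005,-0.0005,0.081,0,0,0,1],[-0.0005,-0.0005,0.081,0,0,0,1],[-0.0005,-0.0005,0.081,0,0,0,1],[-0.0005,-0.0005,0.081,0,0,0,-1],[-0.0005,-0.0005,0.081,0,0,0,-1],[-0.0005,-0.0005,0.081,0,0,0,-1],[-0.0005,-0.0005,0.081,0,0,0,-1],[-0.0005,-0.0005,0.081,0,0,0,-1]]'
python3 -m handwheel '[[0,0,-0.01,0,0,0,-1],[0,0,-0.04,0,0,0,-1],[0,0,-0.08,0,0,0,-1],[0,0,-0.12,0,0,0,-1],[0,0,-0.16,0,0,0,-1],[0,0,-0.18,0,0,0,-1],[0,0,-0.18,0,0,0,-1]]'
python3 -c "
from h import *
print(move([515.6,-99.1,240],-0.147))"
```

```text
clock: 32.67
position: [557.5, 322.9, 66.8]
ee_rot: [-0.645, 0.764, -0.0, 0.001]
contact_force: [-1.5, -0.3, 6.1]
gripper_width: 49.4
grasp_force: 61.9
clock: 33.55
position: [557.4, 322.7, 246.9]
ee_rot: [-0.644, 0.765, 0.0, 0.002]
contact_force: [0.2, 0.3, -2.0]
gripper_width: 49.2
grasp_force: 62.5
(array([ 0.4228, -0.0303,  0.0057]), np.float64(-0.023177759185615265))
```

```bash
python3 -m handwheel '[[0.04,-0.003,0,0,0,-0.023,-1],[0.09,-0.006,0,0,0,-0.023,-1],[0.14,-0.01,0,0,0,-0.023,-1],[0.19,-0.014,0,0,0,-0.023,-1],[0.24,-0.017,0,0,0,-0.023,-1],[0.29,-0.021,0,0,0,-0.023,-1],[0.34,-0.024,0,0,0,-0.023,-1],[0.39,-0.028,0,0,0,-0.023,-1],[0.415,-0.03,0,0,0,-0.023,-1],[0.422,-0.03,0,0,0,-0.023,-1]]'
python3 -m handwheel '[[0,0,0.03,0,0,0,-1],[0,0,0.07,0,0,0,-1],[0,0,0.11,0,0,0,-1],[0,0,0.13,0,0,0,-1],[0,0,0.14,0,0,0,-1],[0,0,0.14,0,0,0,-1],[0,0,0.14,0,0,0,-1],[0,0,0.14,0,0,0,-1]]'
python3 - <<'E'
from h import *
m=[]
for i in range(3):
    im,d=get_image('wrist');print(move([515.6,-98.5,79],-0.147),pose()[1].round(1))
cv2.imwrite('pics/w6.png',im)
E
```

```text
clock: 34.8
position: [513.9, -99.9, 243.5]
ee_rot: [-0.652, 0.758, 0.001, -0.001]
contact_force: [0.7, -0.1, -2.1]
gripper_width: 49.2
grasp_force: 62.5
clock: 35.8
position: [515.8, -98.5, 106.3]
ee_rot: [-0.653, 0.757, -0.001, 0.001]
contact_force: [-0.0, -0.2, -2.0]
gripper_width: 49.0
grasp_force: 62.7
(array([-0.    ,  0.0001,  0.0272]), np.float64(2.5505990632446185e-05)) [515.7 -98.6 106.2]
(array([-0.0001,  0.    ,  0.027 ]), np.float64(-5.512285977582465e-05)) [515.6 -98.6 106. ]
(array([-0.0001, -0.0001,  0.0269]), np.float64(-4.918704641854177e-05)) [515.5 -98.6 105.9]
```

View pics/w6.png

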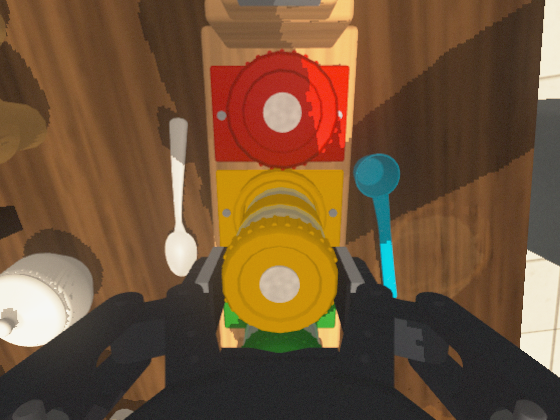

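The yellow caddy is held upright, lid at (280,283), over the yellow socket. Red is seated at (283,112). Lowering.

```bash
python3 -m handwheel '[[0,0,0.006,0,0,0,-1],[0,0,0.012,0,0,0,-1],[0,0,0.018,0,0,0,-1],[0,0,0.023,0,0,0,-1],[0,0,0.026,0,0,0,-1],[0,0,0.026,0,0,0,-1],[0,0,0.026,0,0,0,-1]]'
```

```text
clock: 36.83
position: [515.4, -98.6, 79.8]
ee_rot: [-0.653, 0.757, -0.0, 0.0]
contact_force: [-1.0, 1.6, 3.2]
gripper_width: 48.9
grasp_force: 63.1
```

```bash
python3 -m handwheel '[[0,0,0,0,0,0,0.4],[0,0,0,0,0,0,0.4],[0,0,0,0,0,0,1],[0,0,0,0,0,0,1],[0,0,0,0,0,0,1],[0,0,-0.04,0,0,0,1],[0.01,0.0,-0.09,0,0,0,1],[0.03,0.0,-0.14,0,0,0,1],[0.045,0.0,-0.19,0,0,0,1],[0.045,0,-0.22,0,0,0,1]]'
python3 -m handwheel '[[0,0,0,0,0,0,1],[0,0,0,0,0,0,1],[0,0,0,0,0,0,1]]' |head -2
python3 - <<'E'
from h import *
P=pose();im,d=get_image('wrist');cv2.imwrite('pics/w7.png',im);X=cloud(d,P);Z=X[...,2]
H,S,V=cv2.split(cv2.cvtColor(im,cv2.COLOR_BGR2HSV))
A=(X[...,0]>440)&(X[...,0]<600)&(X[...,1]>-260)&(X[...,1]<70)
for n,lo,hi in [('red',0,8),('yel',22,34),('grn',45,75)]:
    m=A&(H>=lo)&(H<=hi)&(S>140)&(V>50)&(Z>98)&(Z<125);m=cv2.morphologyEx(m.astype(np.uint8),cv2.MORPH_OPEN,np.ones((3,3)))
    k,l,st,_=cv2.connectedComponentsWithStats(m);i=1+np.argmax(st[1:,4]);p=X[l==i]
    print(n,st[i],rect(X,l==i),np.median(p[:,2]).round(1))
m=A&(Z>122)&(Z<142);p=X[m][:,:2]
for s in [p[p[:,1]>-98],p[p[:,1]<=-98]]:print('bracket',len(s),cv2.minAreaRect(s.astype(np.float32)))
print(P[1],move([469.7,334.6,260],-0.168))
E
```

```text
clock: 38.08
position: [508.9, -144.1, 302.4]
ee_rot: [-0.653, 0.758, -0.002, 0.001]
contact_force: [-0.5, 0.2, -0.8]
gripper_width: 85.3
grasp_force: 0.0
clock: 38.45
position: [508.0, -142.9, 297.7]
red [ 256  136   47   46 1481] (array([ 503.9, -169.8]), array([48. , 49.7]), np.float32(1.4382958)) 104.0
yel [290 214  12  24 204] (array([496.5, -91.6]), array([29.6, 12.7]), np.float32(-0.1412498)) 104.3
grn [ 258  260   42   39 1084] (array([525.4, -27.2]), array([48.9, 49.5]), np.float32(1.2509145)) 103.9
bracket 255 ((533.9188842773438, 22.92654037475586), (15.469724655151367, 36.992164611816406), 81.86978912353516)
bracket 370 ((497.83892822265625, -218.44192504882812), (13.561020851135254, 37.56258010864258), 81.55004119873047)
[ 507.95770256 -142.937361    297.74740809] (array([-0.4668,  0.1078,  0.0381]), np.float64(0.021174565383212496))
```

View pics/w7.png

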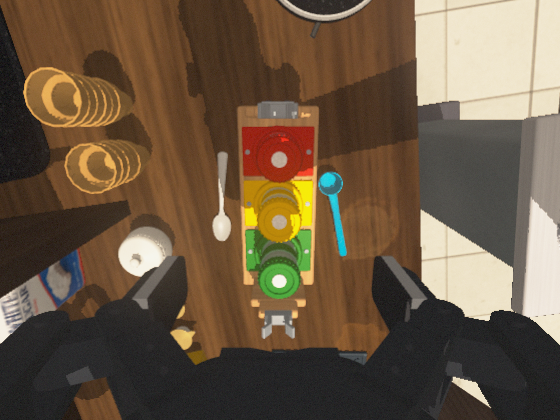

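All three caddies are in their own sockets, with lids at (280,158), (279,221) and (279,281) and lid heights around 104 mm. Back for the bar.

```bash
python3 -m handwheel '[[-0.06,0.014,0,0,0,0.021,1],[-0.12,0.028,0,0,0,0.021,1],[-0.18,0.042,0,0,0,0.021,1],[-0.24,0.056,0,0,0,0.021,1],[-0.3,0.07,0,0,0,0.021,1],[-0.36,0.084,0,0,0,0.021,1],[-0.42,0.098,0,0,0,0.021,1],[-0.467,0.108,0.038,0,0,0.021,1],[-0.467,0.108,0.08,0,0,0.021,1],[-0.467,0.108,0.12,0,0,0.021,1]]'
python3 -m handwheel '[[0,0,0.04,0,0,0,1],[0,0,0.06,0,0,0,1],[0,0,0.06,0,0,0,1],[0,0,0.06,0,0,0,1]]'
python3 -c "
from h import *
print(move([469,334.9,30],-0.168))"
```

```text
clock: 39.75
position: [469.3, 335.2, 176.7]
ee_rot: [-0.646, 0.763, -0.0, -0.001]
contact_force: [-0.1, 0.3, 0.2]
gripper_width: 85.1
grasp_force: 0.0
clock: 40.25
position: [470.6, 335.1, 120.0]
ee_rot: [-0.645, 0.764, -0.0, 0.001]
contact_force: [-0.3, -0.2, -0.7]
gripper_width: 85.5
grasp_force: 0.0
(array([0.0006, 0.0017, 0.09  ]), np.float64(0.0005054165625129059))
```

```bash
python3 -m handwheel '[[0.0003,0.0012,0.04,0,0,0,1],[0.0003,0.0012,0.07,0,0,0,1],[0.0003,0.0012,0.089,0,0,0,1],[0.0003,0.0012,0.089,0,0,0,1],[0.0003,0.0012,0.089,0,0,0,1],[0.0003,0.0012,0.089,0,0,0,-1],[0.0003,0.0012,0.089,0,0,0,-1],[0.0003,0.0012,0.089,0,0,0,-1],[0.0003,0.0012,0.089,0,0,0,-1],[0.0003,0.0012,0.089,0,0,0,-1]]'
python3 -m handwheel '[[0,0,0,0,0,0,-1],[0,0,-0.02,0,0,0,-1],[0,0,-0.06,0,0,0,-1],[0,0,-0.11,0,0,0,-1],[0,0,-0.16,0,0,0,-1],[0,0,-0.21,0,0,0,-1],[0,0,-0.22,0,0,0,-1],[0,0,-0.22,0,0,0,-1]]'
python3 -c "
from h import *
print(move([514.8,-98.8,245],-0.147))"
```

```text
clock: 41.5
position: [469.2, 334.7, 30.6]
ee_rot: [-0.645, 0.764, -0.0, 0.0]
contact_force: [-0.7, -0.8, 2.0]
gripper_width: 14.7
grasp_force: 60.4
clock: 42.5
position: [468.3, 334.3, 249.3]
ee_rot: [-0.645, 0.764, 0.0, -0.001]
contact_force: [-0.3, -0.0, -3.2]
gripper_width: 14.9
grasp_force: 60.0
(array([ 0.4192, -0.1185,  0.0043]), np.float64(-0.02144194387923104))
```

```bash
python3 -m handwheel '[[0.04,-0.011,0,0,0,-0.021,-1],[0.09,-0.025,0,0,0,-0.021,-1],[0.14,-0.04,0,0,0,-0.021,-1],[0.19,-0.054,0,0,0,-0.021,-1],[0.24,-0.068,0,0,0,-0.021,-1],[0.29,-0.082,0,0,0,-0.021,-1],[0.34,-0.096,0,0,0,-0.021,-1],[0.385,-0.109,0,0,0,-0.021,-1],[0.41,-0.116,0,0,0,-0.021,-1],[0.419,-0.1185,0,0,0,-0.021,-1]]'
python3 -m handwheel '[[0,0,0.03,0,0,0,-1],[0,0,0.06,0,0,0,-1],[0,0,0.075,0,0,0,-1],[0,0,0.075,0,0,0,-1],[0,0,0.075,0,0,0,-1],[0,0,0.075,0,0,0,-1]]'
python3 - <<'E'
from h import *
for i in range(3):
    im,d=get_image('side');print(move([514.8,-98.8,131.6],-0.147),pose()[1].round(1))
cv2.imwrite('pics/s8.png',im[200:400,240:440].repeat(3,0).repeat(3,1))
P=pose();im,d=get_image('wrist');cv2.imwrite('pics/w8.png',im)
E
```

```text
clock: 43.75
position: [514.3, -99.6, 247.3]
ee_rot: [-0.652, 0.758, 0.002, -0.002]
contact_force: [-0.2, -0.5, -1.9]
gripper_width: 14.8
grasp_force: 59.9
clock: 44.5
position: [516.5, -98.2, 176.5]
ee_rot: [-0.653, 0.757, -0.001, 0.001]
contact_force: [0.1, 0.1, -1.8]
gripper_width: 15.1
grasp_force: 59.8
(array([0.0008, 0.0015, 0.0447]), np.float64(0.00019148291661563732)) [516.3 -98.2 176.3]
(array([0.0007, 0.0013, 0.0446]), np.float64(5.9984919460909225e-05)) [516.1 -98.3 176.2]
(array([0.0007, 0.0012, 0.0444]), np.float64(-1.6433635563029014e-05)) [516.  -98.3 176. ]
```

View pics/w8.png

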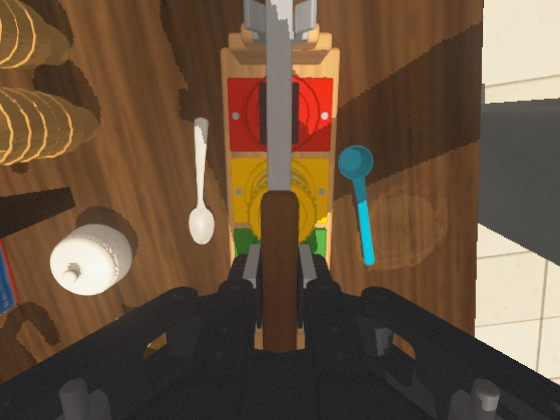

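The held bar lines up with the far bracket, running centrally between its arms at (280,15). Lowering in stages.

```bash
python3 -m handwheel '[[0.0005,0.001,0.01,0,0,0,-1],[0.0005,0.001,0.02,0,0,0,-1],[0.0005,0.001,0.028,0,0,0,-1],[0.0005,0.001,0.034,0,0,0,-1],[0.0005,0.001,0.038,0,0,0,-1],[0.0005,0.001,0.038,0,0,0,-1],[0.0005,0.001,0.038,0,0,0,-1]]'
python3 -m handwheel '[[0,0,0.003,0,0,0,-1],[0,0,0.0055,0,0,0,-1],[0,0,0.0055,0,0,0,-1],[0,0,0.0055,0,0,0,-1]]'
```

```text
clock: 45.58
position: [514.9, -98.7, 137.6]
ee_rot: [-0.653, 0.757, -0.0, 0.0]
contact_force: [-0.2, -0.5, -2.6]
gripper_width: 14.5
grasp_force: 60.0
clock: 46.08
position: [514.8, -98.7, 132.6]
ee_rot: [-0.653, 0.757, -0.0, 0.0]
contact_force: [-2.7, 0.4, 5.2]
gripper_width: 14.7
grasp_force: 60.9
```

```bash
python3 -m handwheel '[[0,0,0,0,0,0,0],[0,0,0,0,0,0,1],[0,0,0,0,0,0,1],[0,0,0,0,0,0,1],[0,0,0,0,0,0,1],[0,0,-0.03,0,0,0,1],[0.01,0,-0.08,0,0,0,1],[0.03,0,-0.12,0,0,0,1],[0.045,0,-0.17,0,0,0,1],[0.045,0,-0.17,0,0,0,1]]'
python3 -m handwheel '[[0,0,0,0,0,0,1],[0,0,0,0,0,0,1],[0,0,0,0,0,0,1]]' |head -2
python3 - <<'E'
from h import *
P=pose();im,d=get_image('wrist');cv2.imwrite('pics/w9.png',im);X=cloud(d,P);Z=X[...,2]
A=(X[...,0]>440)&(X[...,0]<600)&(X[...,1]>-260)&(X[...,1]<70)
g=A&(Z>148)&(Z<170);print('grip',g.sum(),rect(X,g),np.median(Z[g]))
b=A&(Z>116)&(Z<130);print('bar',b.sum(),rect(X,b),np.median(Z[b]))
im,d=get_image('side');cv2.imwrite('pics/s9.png',im[200:400,240:440].repeat(3,0).repeat(3,1))
E
```

```text
clock: 47.32
position: [509.9, -144.4, 306.6]
ee_rot: [-0.653, 0.757, -0.004, 0.003]
contact_force: [0.1, -0.2, -0.3]
gripper_width: 85.4
grasp_force: 0.0
clock: 47.7
position: [507.8, -142.9, 300.7]
grip 1202 (array([514.9, -98.6]), array([79.3, 15.4]), np.float32(-0.15294723)) 155.35305388061317
bar 2230 (array([514.6, -97.5]), array([284.9,  28. ]), np.float32(-0.15854372)) 121.89972105247611
```

View pics/s9.png

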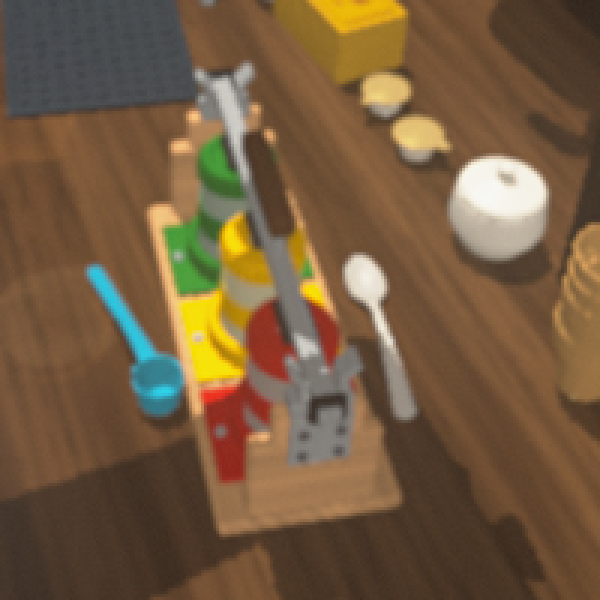

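The bar sits in both brackets, at (225,90) and (325,370), over caddies in matching sockets. Its grip height and pose match the start.

```bash
python3 -c "
from bench import *
print(job_done())"
```

```text
the job is handed in; nothing more can be done
None
```

I handed the job in at about 48 s of the 139 s allowed: the final camera check showed each caddy in the socket of its own colour and the bar back in both brackets, but the hand-in call returned no verdict.

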